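Set up the ink row at the tattoo station

TASK

The four ink bottles stand in the fitted cups of the carry tray in the order in which they will be used today. Move them one by one to the station's empty aluminium rack, one bottle upright in each bay, keeping the same left-to-right order, as seen from the robot, that they had on the tray. Set them down rather than dropping them, lay none on its side, and leave the spray can, the drink can and the balm jar where they stand.

Things in the scene. Friction and masses are not known exactly. Their poses are not given: they have to be found in the camera images.
- ink_small_mid (a point): smallest ink bottle: round black body 28 mm across, straight from its foot to 50 mm up (paper label band), pointed white twist cap; 74 mm tall, 35 g. Point: its centre, half-way up (37 mm above its foot). z is its long axis.
- ink_tall_mid (a point): tallest ink bottle: round black body 38 mm across, straight up to 66 mm, long pointed white twist cap; 100 mm tall, 85 g. Point: its centre, 50 mm above its foot. z is its long axis.
- ink_wide_mid (a point): wide ink bottle: round black body 52 mm across, straight up to 60 mm, broad flat white screw lid 44 mm across; 84 mm tall, 140 g. Point: its centre, 42 mm above its foot. z is its long axis.
- ink_square_mid (a point): square ink bottle: black body 42 x 42 mm with flat sides up to 64 mm (sides face its own x and y axes), round white cap 26 mm across; 90 mm tall, 120 g. Point: its centre, 45 mm above its foot. z is its long axis.
- tray: light grey plastic carry tray, fixed, left or right of the robot, 84 x 300 mm (x, y), 8 mm high, a wire loop handle across each end (y = +-147 mm, 37 mm high). Four fitted dark grey cups stand on it in a row at y = +105, +35, -35, -105 mm. Origin: centre of its underside, on the counter; z up, x away from the robot at yaw 0, +y along the row to the left.
- cup_small: dark grey cup fixed on the tray, fitted to the smallest bottle, which stands in it at the start: 39 mm outside, 34 mm inside, 14 mm high, floor 3 mm. Origin: centre of its underside (8 mm above the counter). It stays, so even when empty it shows that bottle's place in the row.
- cup_tall: dark grey cup fixed on the tray for the tallest bottle: 49 mm outside, 44 mm inside, 14 mm high, floor 3 mm. Origin: centre of its underside (8 mm above the counter).
- cup_wide: dark grey cup fixed on the tray for the wide bottle: 63 mm outside, 58 mm inside, 14 mm high, floor 3 mm. Origin: centre of its underside (8 mm above the counter).
- cup_square: square dark grey cup fixed on the tray for the square bottle: 53 mm outside, 47 mm inside, 14 mm high, floor 3 mm. Origin: centre of its underside (8 mm above the counter).
- rack: aluminium rack, fixed, empty, on the other side from the tray: four equal bays, 66 (y) x 70 mm (x) inside, centres at y = +105, +35, -35, -105 mm, x = 0. Above the counter: bay floor 10 mm, dividers and ends 28, front and back lips 20, wire loop handles over the ends 40 (at y = +-144, beside the end bays). Origin: centre of its underside, on the counter; z up, x away from the robot at yaw 0, +y along the row to the left.
- spray: bystander: spray can, 52 mm across, 168 mm tall, standing at the back. Origin: centre of its foot.
- drink: bystander: drink can, 66 mm across, 115 mm tall, standing at the back. Origin: centre of its foot.
- balm: bystander: low glass jar with a metal lid, 49 mm across, 36 mm tall, standing in the gap between tray and rack. Origin: centre of its foot.
There are look-alikes about, which are no part of the job. What is shaped like the part that bears ink_tall_mid but red is not meant.

How it is judged (in metres and radians):
At the end, for the whole second after the job is handed in: Each bottle stands at rest on the floor of the rack bay whose place in the row, counted from the left, is that of the bottle's own cup on the tray: within 28 mm of the bay's centre in x and in y of the rack, foot within 6 mm of the bay floor, tilted less than 0.12 rad, slower than 0.02 m/s (((y of cup_small in the frame of tray between 0.085 and 0.125 m and y of ink_small_mid in the frame of rack between 0.077 and 0.133 m) or (y of cup_small in the frame of tray between 0.015 and 0.055 m and y of ink_small_mid in the frame of rack between 0.007 and 0.063 m) or (y of cup_small in the frame of tray between -0.055 and -0.015 m and y of ink_small_mid in the frame of rack between -0.063 and -0.007 m) or (y of cup_small in the frame of tray between -0.125 and -0.085 m and y of ink_small_mid in the frame of rack between -0.133 and -0.077 m)) and x of ink_small_mid in the frame of rack between -0.028 and 0.028 m and z of ink_small_mid in the frame of rack between 0.041 and 0.053 m and angle between each of ink_small_mid, ink_tall_mid, ink_wide_mid, ink_square_mid's own z axis and vertical below 0.12 rad and linear speed of each of ink_small, ink_tall, ink_wide, ink_square below 0.02 m/s and ((y of cup_tall in the frame of tray between 0.085 and 0.125 m and y of ink_tall_mid in the frame of rack between 0.077 and 0.133 m) or (y of cup_tall in the frame of tray between 0.015 and 0.055 m and y of ink_tall_mid in the frame of rack between 0.007 and 0.063 m) or (y of cup_tall in the frame of tray between -0.055 and -0.015 m and y of ink_tall_mid in the frame of rack between -0.063 and -0.007 m) or (y of cup_tall in the frame of tray between -0.125 and -0.085 m and y of ink_tall_mid in the frame of rack between -0.133 and -0.077 m)) and x of ink_tall_mid in the frame of rack between -0.028 and 0.028 m and z of ink_tall_mid in the frame of rack between 0.054 and 0.066 m and ((y of cup_wide in the frame of tray between 0.085 and 0.125 m and y of ink_wide_mid in the frame of rack between 0.077 and 0.133 m) or (y of cup_wide in the frame of tray between 0.015 and 0.055 m and y of ink_wide_mid in the frame of rack between 0.007 and 0.063 m) or (y of cup_wide in the frame of tray between -0.055 and -0.015 m and y of ink_wide_mid in the frame of rack between -0.063 and -0.007 m) or (y of cup_wide in the frame of tray between -0.125 and -0.085 m and y of ink_wide_mid in the frame of rack between -0.133 and -0.077 m)) and x of ink_wide_mid in the frame of rack between -0.028 and 0.028 m and z of ink_wide_mid in the frame of rack between 0.046 and 0.058 m and ((y of cup_square in the frame of tray between 0.085 and 0.125 m and y of ink_square_mid in the frame of rack between 0.077 and 0.133 m) or (y of cup_square in the frame of tray between 0.015 and 0.055 m and y of ink_square_mid in the frame of rack between 0.007 and 0.063 m) or (y of cup_square in the frame of tray between -0.055 and -0.015 m and y of ink_square_mid in the frame of rack between -0.063 and -0.007 m) or (y of cup_square in the frame of tray between -0.125 and -0.085 m and y of ink_square_mid in the frame of rack between -0.133 and -0.077 m)) and x of ink_square_mid in the frame of rack between -0.028 and 0.028 m and z of ink_square_mid in the frame of rack between 0.049 and 0.061 m); the robot touches nothing.
It fails at once if a bottle is tipped on its side (more than 1 rad from upright) (angle between any of ink_small_mid, ink_tall_mid, ink_wide_mid, ink_square_mid's own z axis and vertical above 1 rad).
It fails at once if a bottle is let go in the air, more than 35 mm above its standing height in the rack ((height (world z) of ink_small_mid above 0.082 m and contact force between each of the arm, the fingers and ink_small below 0.05 N) or (height (world z) of ink_tall_mid above 0.095 m and contact force between each of the arm, the fingers and ink_tall below 0.05 N) or (height (world z) of ink_wide_mid above 0.087 m and contact force between each of the arm, the fingers and ink_wide below 0.05 N) or (height (world z) of ink_square_mid above 0.09 m and contact force between each of the arm, the fingers and ink_square below 0.05 N)).
It fails at once if the spray can, the drink can or the balm jar is shifted by more than 30 mm (distance of any of spray, drink, balm from where it was at the start of the episode above 0.03 m).
It also fails if it takes over 128 s, if anything falls off the work surface, if the arm or the gripper's body presses on something with over 40 N, if the wrist force passes 120 N, or if a joint passes its speed limit or range.

ROBOT

A 6-joint arm with a two-finger parallel gripper is mounted at the origin on the work surface. World frame = base frame: x ahead of the robot, y to its left, z up, the work surface at z = 0. Lengths are in mm, angles in degrees, forces in N, time in s.
With the tool pointing down it reaches from about 350 to 850 mm from the base axis. Payload 8.1 kg.
Tool frame: the origin (TCP) lies between the finger pads; the fingertips stand 14 mm ahead of it and the grasp point (between the pads) lies 5 mm behind it; z points along the fingers, x is the direction in which the jaws open and shut, and the axes are right-handed (so a half turn about z gives the same grasp; the last joint's range is limited). The gripper opens to 85 mm and grips with 20 to 120 N. Pads are 22 mm wide; open, the fingers measure 114 mm over their backs; the gripper's body (76 mm by 85 mm) begins 54 mm behind the grasp point. The pads swing forward as they close: fully open they stand 13 mm farther back than shut.
Start: joints at [-80.352, 7.471, 85.268, -0, 87.261, -4.893], TCP at [150.671, -580.779, 245.292] pointing down, gripper open.
Joint ranges: [-169.43, 169.43], [-51.17, 129.36], [1.28, 143.12], [-76.62, 256.62], [0, 156.53], [-152.29, 152.29]. Speed limits (degrees/s): [136.94, 136.94, 159.86, 180, 180, 180].

INTERFACE

Orientations are given as [roll, pitch, yaw] about the fixed x, y, z axes, in that order (R = Rz(yaw) Ry(pitch) Rx(roll)).
In Python, from bench import r, vision, job gives the robot as it stands.
- The arm moves only by the tool send_rows, never from a script. Its arguments are lists of equal length, an entry for each row: "dp": the shift along the world's x, y, z in mm, a list of three; "rot": the turn, a rotation vector about the world's x, y, z in rad, a list of three. In form: {"dp": [[tx, ty, tz], ...], "rot": [[wx, wy, wz], ...]}. A call has 1 to 5 rows; each row is the pose to reach, as a shift and turn from the pose commanded when the call began; what a row does not reach only later rows make up. A row lasts 1/8 s, in which the tool goes at most 62.5 mm and 10.7 degrees, less where a joint would pass 70% of its speed; a pose out of reach is approached as far as the arm can. A call with a gripper value outside its range is refused whole. "jaw" is the finger opening in mm, from 0 to 85.4, set as the call begins (left out, the last holds). The fingers move at their own pace and stop on an object; "force" is the grip in N (left out, the last holds). Time passes only in rows, so rows that repeat a pose let the fingers close. It gives the time, the measured TCP pose, the force and the opening at its end, in the units of the state.
- r.sense(): the state, without advancing time (a new reading comes with each control period).
- vision.snapshot(name): name is "side" or "top"; returns a dict with "pixels" (384x512x3 uint8, red, green, blue), "depth" (384x512 float32, mm along the optical axis (not along the pixel's ray), 0 where there is no reading), "intrinsics" (3x3 intrinsics, pixels), "world_from_camera" (4x4, takes a point from camera to world coordinates). Camera axes: x right, y down, z forward; pixel columns grow to the right and rows downward; lengths in mm; the calibration is good to about 2 mm. A picture is of the moment at which its call begins.
- job.hand_in(): hands the job in, once; it reports no verdict.
The state is a dict: "time": time; "joint_pos": joint angles; "qd": joint speeds; "joint_efforts": joint torques, N m; "tool_pos": TCP position; "tcp_rot": TCP orientation; "ft_force": force on the tool from outside, world axes, zero at the start; "wrist_torque": the same for the moment, N m; "finger_gap": finger opening in mm.
Only numpy, scipy, OpenCV 4.12 (cv2) and the standard library are available. Lean on these libraries where they do the work, as an engineer would, in place of code of your own. Each camera call takes 0.05 s, during which the arm holds its last target.

## Working session

There is one attempt and no reset: what is moved stays moved. The work goes in short steps, Python scripts to look and compute and a tool call to move; the robot and the scene stay as the last step left them, time stands still between calls to the robot, and variables do not carry over. Pictures are saved under pics/ and viewed, and the job is handed in when it is done.

Besides the shell and the picture viewer there is one more tool, called after ">>>" as name(argument=value, ...), one argument or row to a line, values as JSON. send_rows: Moves the arm, as the interface text tells. Its arguments: {"type":"object","properties":{"dp":{"type":"array"},"rot":{"type":"array"},"jaw":{"type":"number"},"force":{"type":"number"}},"required":["dp","rot"]}

```bash
ls; mkdir -p pics
python3 - <<'E'
from bench import r,vision,job
import cv2,numpy as np
print(r.sense())
for n in("top","side"):
    s=vision.snapshot(n); cv2.imwrite(f"pics/{n}0.png",cv2.resize(s["pixels"][:,:,::-1],(800,600),interpolation=cv2.INTER_CUBIC))
    np.savez(f"{n}0.npz",**s); print(s["intrinsics"],s["world_from_camera"])
E
```

```text
pics
{'time': 0.0, 'joint_pos': array([-8.03507367e+01,  7.51581503e+00,  8.53293729e+01,  8.34117282e-05,
        8.72610754e+01, -4.89306904e+00]), 'qd': array([ 0.03619745,  0.10218146, -0.10858974,  0.01300928, -0.05248958,
       -0.03630774]), 'joint_efforts': array([-8.16645388e-04, -5.69409406e+01, -5.00544655e+01, -2.26589937e-04,
        1.49416085e-02,  1.53008511e-05]), 'tool_pos': array([ 150.59139579, -580.25546489,  244.23613676]), 'tcp_rot': array([-1.79990853e+02,  1.05868880e-01, -7.54576633e+01]), 'ft_force': array([-0.52536158,  0.17659866, -0.25958402]), 'wrist_torque': array([ 0.03341051, -0.02089015, -0.02199554]), 'finger_gap': 85.4332574130385}
[[417.04297394   0.         253.92310601]
 [  0.         417.04297394 197.33671944]
 [  0.           0.           1.        ]] [[ 1.44162908e-02 -9.93395067e-01  1.13835015e-01  5.04833924e+02]
 [-9.99826943e-01 -1.56603401e-02 -1.00418021e-02  1.39081766e+01]
 [ 1.17581717e-02 -1.13670549e-01 -9.93448917e-01  1.21849046e+03]
 [ 0.00000000e+00  0.00000000e+00  0.00000000e+00  1.00000000e+00]]
[[359.65199178   0.         257.27262377]
 [  0.         359.65199178 189.337565  ]
 [  0.           0.           1.        ]] [[ 8.38164084e-01 -3.51677280e-01  4.16898140e-01  2.88283633e+02]
 [-5.45270555e-01 -5.22507585e-01  6.55489012e-01 -5.45447728e+02]
 [-1.26881524e-02 -7.76729628e-01 -6.29706357e-01  5.71327043e+02]
 [ 0.00000000e+00  0.00000000e+00  0.00000000e+00  1.00000000e+00]]
```

View pics/top0.png

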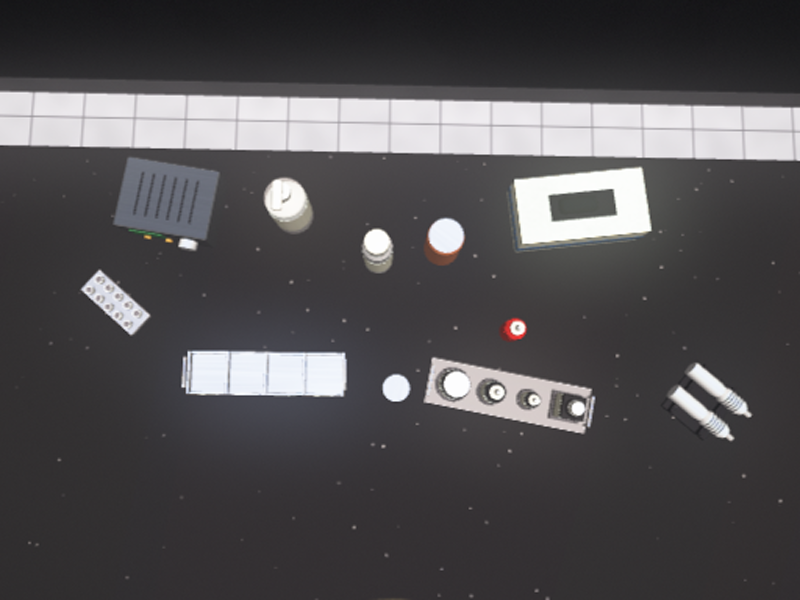

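View pics/side0.png

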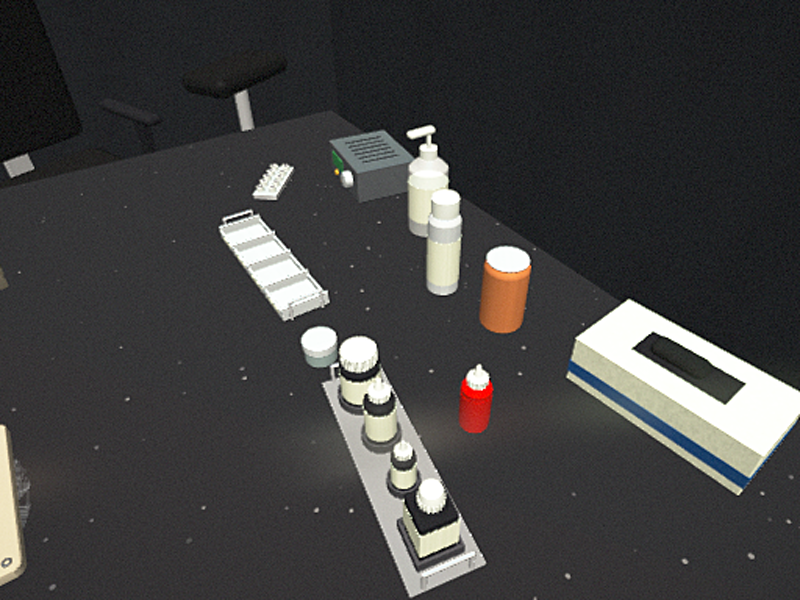

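The top view shows, left to right on the tray: wide (453,383), tall (492,391), small (532,400), square (575,408). The rack spans roughly (185–346, 350–396), and the balm jar is at (397,388). The red look-alike at (514,328) is to be ignored.

```bash
cat > h.py <<'E'
import numpy as np,cv2
def cloud(s):
    K=s["intrinsics"];T=s["world_from_camera"];d=s["depth"]
    v,u=np.mgrid[:d.shape[0],:d.shape[1]]
    P=np.stack([(u-K[0,2])/K[0,0]*d,(v-K[1,2])/K[1,1]*d,d],-1)
    return P@T[:3,:3].T+T[:3,3]
def uvz(s,u,v,z):
    K=s["intrinsics"];T=s["world_from_camera"]
    w=T[:3,:3]@np.array([(u-K[0,2])/K[0,0],(v-K[1,2])/K[1,1],1.])
    return T[:3,3]+w*(z-T[2,3])/w[2]
def proj(s,p):
    K=s["intrinsics"];T=s["world_from_camera"]
    c=T[:3,:3].T@(np.array(p,float)-T[:3,3]); q=K@c; return q[:2]/q[2]
E
python3 - <<'E'
from h import *
s=dict(np.load("top0.npz")); P=cloud(s)
X,Y,Z=P[...,0],P[...,1],P[...,2]; ok=s["depth"]>0
print("counter z",np.median(Z[ok&(X>300)&(X<400)&(abs(Y)<200)]))
def rep(n,m):
    n_,l,st,c=cv2.connectedComponentsWithStats(m.astype(np.uint8))
    for i in range(1,n_):
        if st[i,4]>25:
            q=P[l==i]; print(n,st[i],"mean",q.mean(0).round(1),"max z",q[:,2].max().round(1), "rect",cv2.minAreaRect(q[:,:2].astype(np.float32)))
reg=ok&(X>350)&(X<720)&(abs(Y)<520)
rep("low",reg&(Z>4)&(Z<45)); rep("hi",reg&(Z>48))
rep("hi",reg&(Z>70)&(X<600))
c=s["pixels"][215:285,100:400,::-1]
cv2.imwrite("pics/c0.png",cv2.resize(c[:,165:290],None,fx=6,fy=6,interpolation=cv2.INTER_CUBIC))
cv2.imwrite("pics/c1.png",cv2.resize(c[:,:135],None,fx=5.9,fy=6,interpolation=cv2.INTER_CUBIC))
E
```

```text
counter z -0.8572495781820635
low [ 74 185  22  31 380] mean [626.5 496.2  14.4] max z 26.5 rect ((629.2891235351562, 502.88214111328125), (78.28321075439453, 51.56669998168945), 46.7083854675293)
low [318 206  10  13  35] mean [ 598.7 -193.    25.3] max z 44.7 rect ((598.9979248046875, -195.7039337158203), (35.743858337402344, 12.29306411743164), 23.79912757873535)
low [ 116  223  106   32 2814] mean [519.3 244.4  13. ] max z 43.8 rect ((518.4837036132812, 243.43702697753906), (297.8779602050781, 85.13333892822266), 88.69705963134766)
low [ 271  229  109   48 2071] mean [ 484.8 -203.8   10.8] max z 44.8 rect ((484.99530029296875, -208.50259399414062), (310.641357421875, 89.13800048828125), 79.26472473144531)
low [244 240  20  17 237] mean [496.9   2.8  34.4] max z 41.4 rect ((496.9608459472656, 0.7376594543457031), (45.1961669921875, 54.86997985839844), 0.905545711517334)
low [424 246  16  20 152] mean [ 482.1 -505.7   28.5] max z 45.0 rect ((482.3741760253906, -505.7625427246094), (54.554420471191406, 28.33641242980957), 0.62260901927948)
hi [233 161  16  12 141] mean [715.   39.6 
[... 1131 characters left out ...]
88.56633758544922)
hi [282 237  19  19 265] mean [504.6 -98.6  90.3] max z 99.6 rect ((504.3417663574219, -99.76445007324219), (50.001739501953125, 48.121517181396484), 15.822722434997559)
hi [310 244  14  14 149] mean [ 492.3 -167.1   86.5] max z 112.9 rect ((491.9823303222656, -168.8810577392578), (36.1369743347168, 35.33357620239258), 63.44437789916992)
hi [338 253   7   7  37] mean [ 479.6 -236.8   74.5] max z 86.1 rect ((479.5160217285156, -237.16342163085938), (17.51357650756836, 15.735379219055176), 43.97047424316406)
hi [358 252  17  18 229] mean [ 467.4 -303.6   82.6] max z 105.9 rect ((467.595458984375, -306.103759765625), (43.17231750488281, 41.521278381347656), 80.61150360107422)
```

View pics/c0.png

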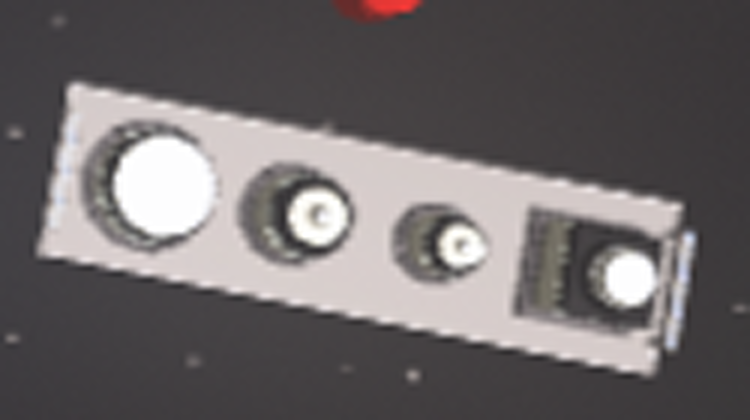

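View pics/c1.png

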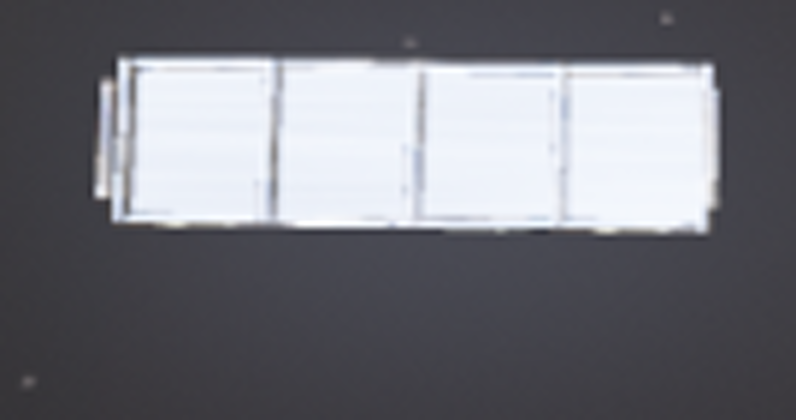

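Run:
```python
from h import *
s=dict(np.load("top0.npz"))
def px(x,y,ou,fx): return ou+(x+.5)/fx-.5, 215+(y+.5)/6-.5
def W(x,y,z,ou=265,fx=6): return uvz(s,*px(x,y,ou,fx),z)[:2]
FL,NL,FR,NR=[W(*c,8) for c in((68,84),(38,255),(684,203),(657,376))]
print("tray",FL,NL,FR,NR)
c=(FL+NL+FR+NR)/4; d=(FL+NL-FR-NR); ty=np.degrees(np.arctan2(-d[0],d[1])); d/=np.linalg.norm(d)
print("c",c,"yaw",ty,np.linalg.norm(FL-FR),np.linalg.norm(FL-NL))
for n,k in zip(("wide","tall","small","square"),(105,35,-35,-105)): print(n,c+d*k)
for n,x,y,z in(("wide",164,185,95),("tall",318,215,111),("small",461,245,85),("sq",629,277,101)): print(n,W(x,y,z))
w=lambda x,y,z:W(x,y,z,100,5.93)
print([w(*q) for q in((118,58,24),(714,66,24),(112,222,24),(708,233,24))])
for a in((277,64,272,220),(421,66,415,222),(566,68,562,224)): print("div",w(a[0],a[1],28),w(a[2],a[3],28))
ss=dict(np.load("side0.npz"));P=cloud(ss);ok=(ss["depth"]>0)
q=P[ok&(P[...,2]>5)&(P[...,2]<32)&(P[...,1]>95)&(P[...,1]<400)&(P[...,0]>440)&(P[...,0]<600)]
print("side rack",cv2.minAreaRect(q[:,:2].astype(np.float32)))
```

```text
tray [553.38908954 -63.39012605] [471.37835722 -49.6907542 ] [ 500.57969504 -360.89428702] [ 418.26262482 -346.32511268]
c [ 485.90244165 -205.07506999] yaw -10.10868657281069 302.1548575483881 83.14705650231889
wide [ 504.33161996 -101.70502894]
tall [ 492.04550109 -170.61838964]
small [ 479.75938222 -239.53175034]
square [ 467.47326334 -308.44511104]
wide [ 505.52902115 -101.10633635]
tall [ 493.38538147 -167.33643677]
small [ 480.64366997 -236.00322233]
sq [ 467.98322536 -306.99315676]
[array([558.43675496, 384.00801795]), array([558.92443408,  97.64692775]), array([481.15483706, 382.92473575]), array([480.04402339,  98.64858961])]
div [556.55770933 306.68696138] [483.24709392 305.85865434]
div [556.6422031  237.77982465] [483.28115332 237.91103964]
div [556.73396262 168.31191802] [483.3423313  167.98098201]
side rack ((518.7669067382812, 237.47988891601562), (79.6022720336914, 285.0394592285156), 0.09055120497941971)
```

Order (left to right): wide, tall, small, square. That gives wide → rack y≈343, tall → 273, small → 203, square → 133, with x≈519. I'll grasp along the tray's x axis (yaw −10°).

>>> send_rows(
  dp=[
    [35, 48, 0],
    [70, 96, 0],
    [106, 144, 0],
    [141, 192, 0],
    [177, 240, 0],
  ],
  rot=[
    [0, 0, 0.114],
    [0, 0, 0.228],
    [0, 0, 0.342],
    [0, 0, 0.456],
    [0, 0, 0.57],
  ],
  jaw=85,
  force=40,
)

```text
time: 0.72
tool_pos: [328.3, -339.0, 245.0]
tcp_rot: [-180.0, 0.0, -42.6]
ft_force: [1.2, -0.8, -0.1]
finger_gap: 85.2
```

>>> send_rows(
  dp=[
    [35, 48, 0],
    [70, 96, 0],
    [106, 144, -10],
    [141, 192, -20],
    [177, 239, -30],
  ],
  rot=[
    [0, 0, 0.114],
    [0, 0, 0.228],
    [0, 0, 0.342],
    [0, 0, 0.456],
    [0, 0, 0.57],
  ],
)

```text
time: 1.35
tool_pos: [505.4, -99.9, 214.8]
tcp_rot: [180.0, 0.0, -9.9]
ft_force: [1.2, -0.4, 1.0]
finger_gap: 85.1
```

>>> send_rows(
  dp=[
    [0, 0, 0],
    [0, 0, 0],
  ],
  rot=[
    [0, 0, 0],
    [0, 0, 0],
  ],
)

```text
time: 1.6
tool_pos: [504.3, -101.8, 214.9]
tcp_rot: [180.0, 0.1, -10.1]
ft_force: [-0.2, -0.2, -0.3]
finger_gap: 85.1
```

>>> send_rows(
  dp=[
    [0, 0, -40],
    [0, 0, -80],
    [0, 0, -115],
    [0, 0, -145],
    [0, 0, -168],
  ],
  rot=[
    [0, 0, 0],
    [0, 0, 0],
    [0, 0, 0],
    [0, 0, 0],
    [0, 0, 0],
  ],
)

```text
time: 2.22
tool_pos: [503.5, -103.5, 46.2]
tcp_rot: [180.0, 0.0, -10.3]
ft_force: [0.4, -0.3, 0.3]
finger_gap: 85.1
```

Run:
```python
from bench import r,vision,job
import cv2
s=vision.snapshot("side")["pixels"][190:384,180:340,::-1]
cv2.imwrite("pics/s1.png",cv2.resize(s,None,fx=3,fy=3,interpolation=cv2.INTER_CUBIC))
```

```text
(no output)
```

View pics/s1.png

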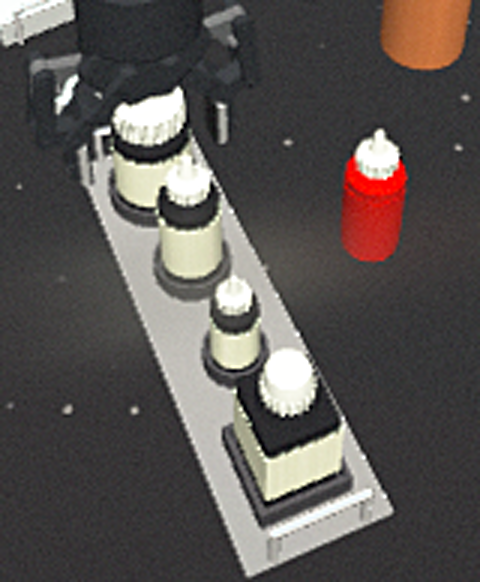

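The fingers stand on either side of the wide bottle (crop pixel 150,150), so I'm closing.

>>> send_rows(
  dp=[
    [0, 0, 0],
    [0, 0, 0],
    [0, 0, 0],
    [0, 0, 0],
    [0, 0, 0],
  ],
  rot=[
    [0, 0, 0],
    [0, 0, 0],
    [0, 0, 0],
    [0, 0, 0],
    [0, 0, 0],
  ],
  jaw=40,
  force=40,
)

```text
time: 2.9
tool_pos: [505.9, -102.6, 49.2]
tcp_rot: [179.9, -0.2, -10.1]
ft_force: [-1.9, -2.1, 6.2]
finger_gap: 51.1
```

>>> send_rows(
  dp=[
    [0, 0, 0],
    [0, 0, 4],
    [0, 0, 10],
    [0, 0, 20],
    [0, 0, 30],
  ],
  rot=[
    [0, 0, 0],
    [0, 0, 0],
    [0, 0, 0],
    [0, 0, 0],
    [0, 0, 0],
  ],
)

```text
time: 3.52
tool_pos: [504.7, -101.7, 78.1]
tcp_rot: [-180.0, -0.0, -10.1]
ft_force: [-0.1, 0.5, -1.6]
finger_gap: 51.0
```

>>> send_rows(
  dp=[
    [0, 0, 20],
    [0, 0, 40],
    [0, 15, 50],
    [2, 40, 50],
    [4, 75, 50],
  ],
  rot=[
    [0, 0, 0],
    [0, 0, 0],
    [0, 0, 0.02],
    [0, 0, 0.04],
    [0, 0, 0.06],
  ],
)

```text
time: 4.15
tool_pos: [508.5, -25.6, 127.5]
tcp_rot: [-180.0, -0.0, -6.7]
ft_force: [0.9, 0.0, -2.2]
finger_gap: 51.2
```

>>> send_rows(
  dp=[
    [2, 40, 0],
    [4, 80, 0],
    [6, 120, 0],
    [8, 160, 0],
    [10, 200, 0],
  ],
  rot=[
    [0, 0, 0.02],
    [0, 0, 0.04],
    [0, 0, 0.06],
    [0, 0, 0.08],
    [0, 0, 0.117],
  ],
)

```text
time: 4.78
tool_pos: [517.9, 175.4, 127.2]
tcp_rot: [-180.0, 0.0, 0.1]
ft_force: [0.2, 0.5, -1.6]
finger_gap: 51.1
```

>>> send_rows(
  dp=[
    [0, 40, 0],
    [0, 80, 0],
    [0, 120, 0],
    [0, 150, 0],
    [0, 169, 0],
  ],
  rot=[
    [0, 0, 0],
    [0, 0, 0],
    [0, 0, 0],
    [0, 0, 0],
    [0, 0, 0],
  ],
)

```text
time: 5.4
tool_pos: [517.6, 344.3, 127.0]
tcp_rot: [180.0, 0.0, 0.1]
ft_force: [0.7, -0.5, -2.0]
finger_gap: 50.9
```

```bash
cat > look.py <<'E'
import sys
from bench import r,vision,job
import cv2
n,b=sys.argv[1],[int(x) for x in sys.argv[2].split(",")]
print(r.sense()["tool_pos"].round(1))
k=0
for name in n.split("+"):
    s=vision.snapshot(name)["pixels"][b[4*k+1]:b[4*k+3],b[4*k]:b[4*k+2],::-1]; k+=1
    f=min(760/s.shape[1],560/s.shape[0])
    cv2.imwrite(f"pics/{sys.argv[3]}_{name}.png",cv2.resize(s,None,fx=f,fy=f,interpolation=cv2.INTER_CUBIC))
E
python3 look.py side+top 120,80,260,240,90,180,300,290 w1
```

```text
[517.6 344.3 127. ]
```

View pics/w1_side.png

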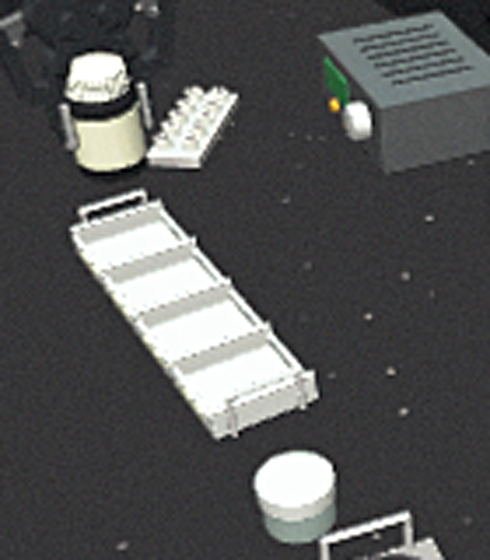

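View pics/w1_top.png

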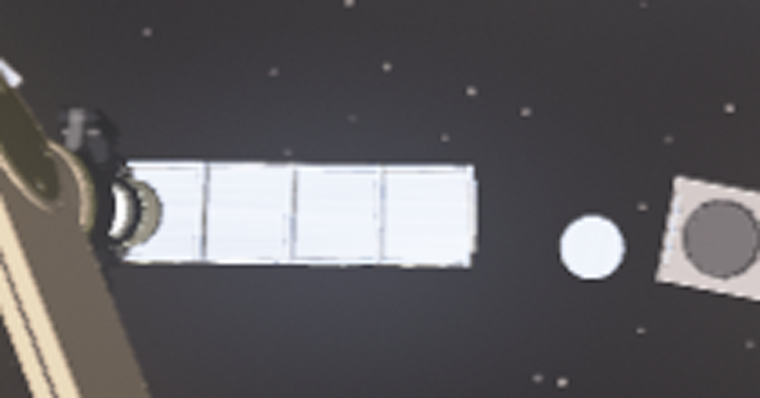

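The bottle (crop ~105,110) hangs upright above the leftmost bay. Lowering it.

>>> send_rows(
  dp=[
    [0, 0, -25],
    [0, 0, -50],
    [0, 0, -65],
    [0, 0, -74],
    [0, 0, -78],
  ],
  rot=[
    [0, 0, 0],
    [0, 0, 0],
    [0, 0, 0],
    [0, 0, 0],
    [0, 0, 0],
  ],
)

```text
time: 6.12
tool_pos: [518.9, 342.0, 49.2]
tcp_rot: [180.0, -0.0, -0.0]
ft_force: [-0.4, 0.9, -0.6]
finger_gap: 51.0
```

>>> send_rows(
  dp=[
    [0, 0, -1],
    [0, 0, -2],
    [0, 0, -3],
    [0, 0, -3],
  ],
  rot=[
    [0, 0, 0],
    [0, 0, 0],
    [0, 0, 0],
    [0, 0, 0],
  ],
)

```text
time: 6.62
tool_pos: [519.3, 342.6, 48.3]
tcp_rot: [-180.0, -0.1, 0.0]
ft_force: [-4.1, -2.9, 8.3]
finger_gap: 51.2
```

```bash
python3 look.py side 120,80,260,240 w2; python3 -c "
from bench import r
s=r.sense();print(s['ft_force'],s['finger_gap'])"
```

```text
[519.3 342.6  48.3]
[-3.91857973 -2.35159632  7.35270953] 50.90760023578514
```

View pics/w2_side.png

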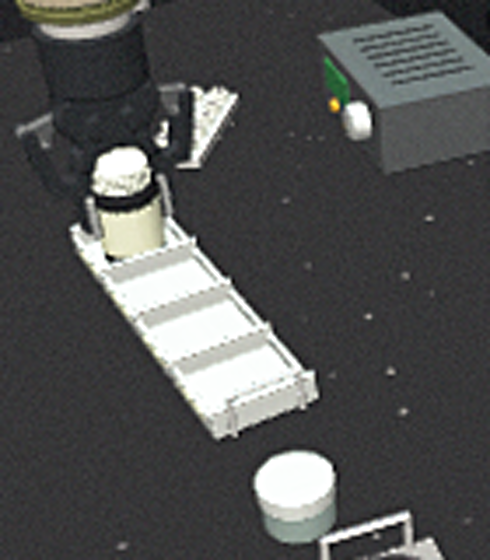

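The bottle sits in the leftmost bay and the wrist force rose to about 8 N, so it is on the floor. Releasing and retracting.

>>> send_rows(
  dp=[
    [0, 0, 2],
    [0, 0, 2],
    [0, 0, 2],
    [0, 0, 2],
    [0, 0, 2],
  ],
  rot=[
    [0, 0, 0],
    [0, 0, 0],
    [0, 0, 0],
    [0, 0, 0],
    [0, 0, 0],
  ],
  jaw=85,
)

```text
time: 7.3
tool_pos: [518.6, 342.2, 48.1]
tcp_rot: [180.0, 0.0, -0.0]
ft_force: [-0.6, 0.4, -0.3]
finger_gap: 85.3
```

>>> send_rows(
  dp=[
    [0, 0, 15],
    [0, 0, 40],
    [0, 0, 75],
    [0, 0, 110],
    [0, 0, 140],
  ],
  rot=[
    [0, 0, 0],
    [0, 0, 0],
    [0, 0, 0],
    [0, 0, 0],
    [0, 0, 0],
  ],
)

```text
time: 7.92
tool_pos: [519.1, 342.5, 191.3]
tcp_rot: [-179.9, -0.1, 0.0]
ft_force: [-0.3, -0.2, 0.1]
finger_gap: 84.7
```

>>> send_rows(
  dp=[
    [-3, -55, 0],
    [-6, -110, 0],
    [-9, -165, 0],
    [-12, -220, 0],
    [-15, -275, 0],
  ],
  rot=[
    [0, 0, -0.02],
    [0, 0, -0.04],
    [0, 0, -0.06],
    [0, 0, -0.08],
    [0, 0, -0.1],
  ],
)

```text
time: 8.55
tool_pos: [503.7, 65.6, 189.8]
tcp_rot: [-180.0, -0.1, -5.8]
ft_force: [1.5, -0.6, 0.0]
finger_gap: 84.7
```

>>> send_rows(
  dp=[
    [-3, -55, 0],
    [-6, -110, 0],
    [-9, -165, 0],
    [-10, -210, 0],
    [-11, -236, 0],
  ],
  rot=[
    [0, 0, -0.02],
    [0, 0, -0.04],
    [0, 0, -0.06],
    [0, 0, -0.077],
    [0, 0, -0.077],
  ],
)

```text
time: 9.18
tool_pos: [492.6, -171.2, 189.7]
tcp_rot: [180.0, -0.1, -10.3]
ft_force: [0.6, 0.0, 0.1]
finger_gap: 84.4
```

```bash
python3 look.py side+top 180,190,340,384,90,180,390,300 t0
```

```text
[ 492.6 -171.2  189.7]
```

View pics/t0_side.png

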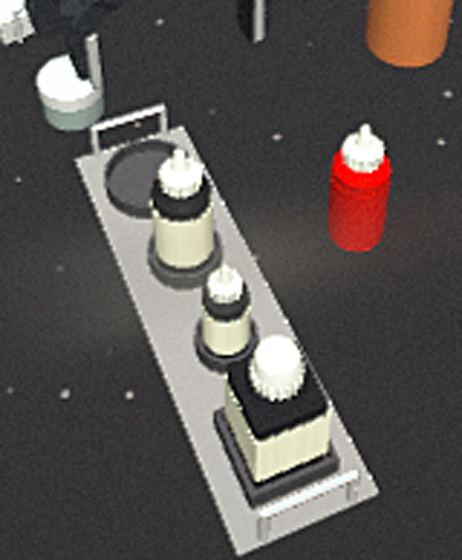

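View pics/t0_top.png

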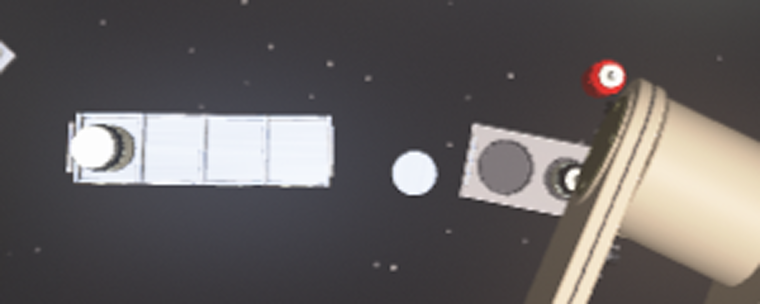

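The wide bottle stands upright in the leftmost bay (top crop ~100,148). The gripper is above the tall bottle.

>>> send_rows(
  dp=[
    [0, 0, -35],
    [0, 0, -70],
    [0, 0, -100],
    [0, 0, -122],
    [0, 0, -131],
  ],
  rot=[
    [0, 0, 0],
    [0, 0, 0],
    [0, 0, 0],
    [0, 0, 0],
    [0, 0, 0],
  ],
)

```text
time: 9.9
tool_pos: [492.1, -167.6, 56.5]
tcp_rot: [-180.0, 0.1, -10.1]
ft_force: [-0.2, 0.5, -0.6]
finger_gap: 84.8
```

>>> send_rows(
  dp=[
    [0, 0, 0],
    [0, 0, 0],
    [0, 0, 0],
    [0, 0, 0],
    [0, 0, 0],
  ],
  rot=[
    [0, 0, 0],
    [0, 0, 0],
    [0, 0, 0],
    [0, 0, 0],
    [0, 0, 0],
  ],
  jaw=25,
  force=40,
)

```text
time: 10.52
tool_pos: [493.7, -169.2, 58.8]
tcp_rot: [180.0, -0.1, -10.1]
ft_force: [-2.3, 1.7, 6.3]
finger_gap: 37.1
```

>>> send_rows(
  dp=[
    [0, 0, 0],
    [0, 0, 0],
    [0, 0, 3],
    [0, 0, 8],
    [0, 0, 15],
  ],
  rot=[
    [0, 0, 0],
    [0, 0, 0],
    [0, 0, 0],
    [0, 0, 0],
    [0, 0, 0],
  ],
)

```text
time: 11.15
tool_pos: [492.5, -168.7, 72.5]
tcp_rot: [-180.0, 0.0, -10.1]
ft_force: [0.2, 0.6, -0.8]
finger_gap: 36.9
```

>>> send_rows(
  dp=[
    [0, 0, 25],
    [0, 0, 50],
    [0, 15, 63],
    [3, 45, 63],
    [6, 80, 63],
  ],
  rot=[
    [0, 0, 0],
    [0, 0, 0],
    [0, 0, 0.02],
    [0, 0, 0.04],
    [0, 0, 0.06],
  ],
)

```text
time: 11.78
tool_pos: [498.5, -87.4, 135.4]
tcp_rot: [-180.0, -0.0, -6.7]
ft_force: [0.9, -0.8, -0.9]
finger_gap: 37.0
```

>>> send_rows(
  dp=[
    [3, 40, 0],
    [6, 80, 0],
    [9, 120, 0],
    [12, 160, 0],
    [15, 200, 0],
  ],
  rot=[
    [0, 0, 0.03],
    [0, 0, 0.06],
    [0, 0, 0.08],
    [0, 0, 0.1],
    [0, 0, 0.117],
  ],
)

```text
time: 12.4
tool_pos: [512.9, 113.4, 135.0]
tcp_rot: [-180.0, 0.0, 0.1]
ft_force: [0.7, -0.6, -0.1]
finger_gap: 36.9
```

>>> send_rows(
  dp=[
    [2, 40, 0],
    [4, 80, 0],
    [5, 120, 0],
    [5, 150, 0],
    [5, 161, 0],
  ],
  rot=[
    [0, 0, 0],
    [0, 0, 0],
    [0, 0, 0],
    [0, 0, 0],
    [0, 0, 0],
  ],
)

```text
time: 13.02
tool_pos: [517.5, 274.4, 134.9]
tcp_rot: [-180.0, 0.1, 0.2]
ft_force: [-0.3, -1.7, -0.3]
finger_gap: 36.7
```

>>> send_rows(
  dp=[
    [0, 0, -25],
    [0, 0, -50],
    [0, 0, -65],
    [0, 0, -71],
    [0, 0, -74],
  ],
  rot=[
    [0, 0, 0],
    [0, 0, 0],
    [0, 0, 0],
    [0, 0, 0],
    [0, 0, 0],
  ],
)

```text
time: 13.65
tool_pos: [519.0, 272.2, 61.6]
tcp_rot: [-180.0, -0.0, -0.0]
ft_force: [-0.2, -0.3, -0.1]
finger_gap: 36.7
```

```bash
python3 look.py side+top 120,80,260,240,90,180,390,300 t1
```

```text
[519.  272.2  61.6]
```

View pics/t1_side.png

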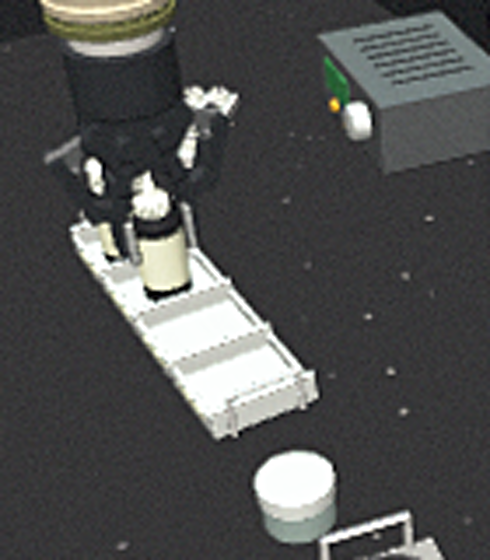

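The tall bottle is upright over the second bay (crop ~165,260). Setting it down until there is contact.

>>> send_rows(
  dp=[
    [0, 0, -1],
    [0, 0, -3],
    [0, 0, -5],
    [0, 0, -6],
    [0, 0, -6],
  ],
  rot=[
    [0, 0, 0],
    [0, 0, 0],
    [0, 0, 0],
    [0, 0, 0],
    [0, 0, 0],
  ],
)

```text
time: 14.38
tool_pos: [519.1, 272.6, 57.8]
tcp_rot: [-180.0, -0.0, 0.0]
ft_force: [-8.5, -3.1, 18.9]
finger_gap: 37.1
```

>>> send_rows(
  dp=[
    [0, 0, 2],
    [0, 0, 2],
    [0, 0, 2],
    [0, 0, 2],
    [0, 0, 2],
  ],
  rot=[
    [0, 0, 0],
    [0, 0, 0],
    [0, 0, 0],
    [0, 0, 0],
    [0, 0, 0],
  ],
  jaw=85,
)

```text
time: 15.0
tool_pos: [518.5, 272.2, 57.1]
tcp_rot: [180.0, 0.0, 0.0]
ft_force: [0.4, -0.6, 0.6]
finger_gap: 84.8
```

>>> send_rows(
  dp=[
    [0, 0, 15],
    [0, 0, 40],
    [0, 0, 75],
    [0, 0, 110],
    [0, 0, 131],
  ],
  rot=[
    [0, 0, 0],
    [0, 0, 0],
    [0, 0, 0],
    [0, 0, 0],
    [0, 0, 0],
  ],
)

```text
time: 15.62
tool_pos: [519.7, 272.7, 192.1]
tcp_rot: [-179.9, -0.2, 0.0]
ft_force: [-0.6, 0.1, -0.1]
finger_gap: 84.9
```

>>> send_rows(
  dp=[
    [-5, -55, 0],
    [-10, -110, 0],
    [-15, -165, 0],
    [-20, -220, 0],
    [-24, -275, 0],
  ],
  rot=[
    [0, 0, -0.02],
    [0, 0, -0.04],
    [0, 0, -0.06],
    [0, 0, -0.08],
    [0, 0, -0.1],
  ],
)

```text
time: 16.25
tool_pos: [494.6, -4.4, 189.8]
tcp_rot: [180.0, -0.1, -5.8]
ft_force: [1.4, -0.1, 0.2]
finger_gap: 84.9
```

>>> send_rows(
  dp=[
    [-4, -55, 0],
    [-8, -110, 0],
    [-12, -165, 0],
    [-15, -210, 0],
    [-15, -235, 0],
  ],
  rot=[
    [0, 0, -0.02],
    [0, 0, -0.04],
    [0, 0, -0.06],
    [0, 0, -0.077],
    [0, 0, -0.077],
  ],
)

```text
time: 16.88
tool_pos: [479.4, -240.3, 189.7]
tcp_rot: [179.9, -0.1, -10.3]
ft_force: [0.3, 0.0, 0.5]
finger_gap: 85.3
```

```bash
python3 look.py side+top 100,60,340,384,90,180,390,300 m0
```

```text
[ 479.4 -240.3  189.7]
```

View pics/m0_side.png

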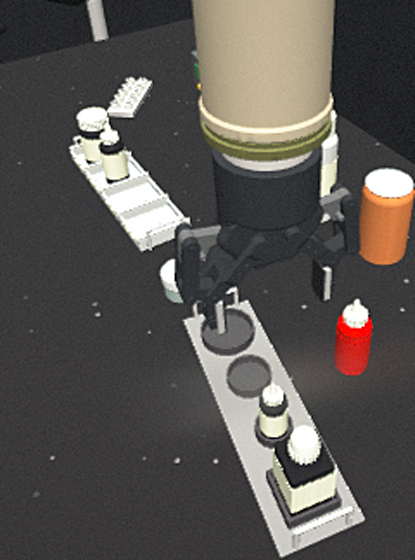

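View pics/m0_top.png

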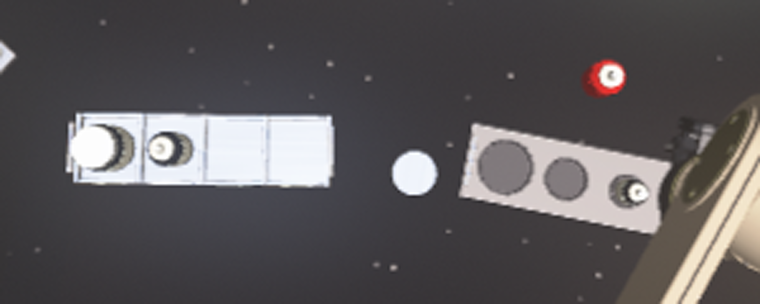

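Both placed bottles stand in bays 1 and 2 (top crop 98,147 and 170,148). The small one is next.

>>> send_rows(
  dp=[
    [0, 0, -35],
    [0, 0, -75],
    [0, 0, -110],
    [0, 0, -135],
    [0, 0, -145],
  ],
  rot=[
    [0, 0, 0],
    [0, 0, 0],
    [0, 0, 0],
    [0, 0, 0],
    [0, 0, 0],
  ],
)

```text
time: 17.6
tool_pos: [479.0, -236.4, 42.3]
tcp_rot: [-179.9, 0.1, -10.1]
ft_force: [-0.7, -0.3, -0.1]
finger_gap: 84.9
```

>>> send_rows(
  dp=[
    [0, 0, 0],
    [0, 0, 0],
    [0, 0, 0],
    [0, 0, 0],
    [0, 0, 0],
  ],
  rot=[
    [0, 0, 0],
    [0, 0, 0],
    [0, 0, 0],
    [0, 0, 0],
    [0, 0, 0],
  ],
  jaw=18,
  force=30,
)

```text
time: 18.23
tool_pos: [480.6, -238.3, 44.7]
tcp_rot: [180.0, -0.1, -10.1]
ft_force: [-0.8, 0.5, 7.2]
finger_gap: 27.0
```

>>> send_rows(
  dp=[
    [0, 0, 0],
    [0, 0, 0],
    [0, 0, 3],
    [0, 0, 8],
    [0, 0, 15],
  ],
  rot=[
    [0, 0, 0],
    [0, 0, 0],
    [0, 0, 0],
    [0, 0, 0],
    [0, 0, 0],
  ],
)

```text
time: 18.85
tool_pos: [479.4, -237.7, 58.5]
tcp_rot: [-180.0, 0.0, -10.1]
ft_force: [0.2, -1.0, -0.3]
finger_gap: 27.0
```

>>> send_rows(
  dp=[
    [0, 0, 25],
    [0, 0, 50],
    [0, 15, 67],
    [3, 45, 67],
    [7, 80, 67],
  ],
  rot=[
    [0, 0, 0],
    [0, 0, 0],
    [0, 0, 0.02],
    [0, 0, 0.04],
    [0, 0, 0.06],
  ],
)

```text
time: 19.48
tool_pos: [486.6, -156.4, 125.7]
tcp_rot: [-180.0, -0.0, -6.7]
ft_force: [-0.5, 0.1, 0.5]
finger_gap: 26.7
```

>>> send_rows(
  dp=[
    [4, 40, 0],
    [8, 80, 0],
    [12, 120, 0],
    [16, 160, 0],
    [20, 200, 0],
  ],
  rot=[
    [0, 0, 0.03],
    [0, 0, 0.06],
    [0, 0, 0.08],
    [0, 0, 0.1],
    [0, 0, 0.117],
  ],
)

```text
time: 20.1
tool_pos: [506.1, 44.4, 125.4]
tcp_rot: [-180.0, 0.0, 0.1]
ft_force: [0.4, -0.5, -1.4]
finger_gap: 26.9
```

>>> send_rows(
  dp=[
    [4, 40, 0],
    [8, 80, 0],
    [12, 120, 0],
    [12, 150, 0],
    [12, 160, 0],
  ],
  rot=[
    [0, 0, 0],
    [0, 0, 0],
    [0, 0, 0],
    [0, 0, 0],
    [0, 0, 0],
  ],
)

```text
time: 20.72
tool_pos: [517.7, 204.4, 125.2]
tcp_rot: [-180.0, 0.0, 0.2]
ft_force: [0.2, -0.4, -0.5]
finger_gap: 26.8
```

>>> send_rows(
  dp=[
    [0, 0, -25],
    [0, 0, -50],
    [0, 0, -68],
    [0, 0, -75],
    [0, 0, -78],
  ],
  rot=[
    [0, 0, 0],
    [0, 0, 0],
    [0, 0, 0],
    [0, 0, 0],
    [0, 0, 0],
  ],
)

```text
time: 21.35
tool_pos: [518.8, 202.1, 47.3]
tcp_rot: [180.0, -0.0, -0.0]
ft_force: [-1.2, -0.1, 0.2]
finger_gap: 26.9
```

```bash
python3 look.py side+top 120,80,260,240,90,180,390,300 m1
```

```text
[518.8 202.1  47.3]
```

View pics/m1_side.png

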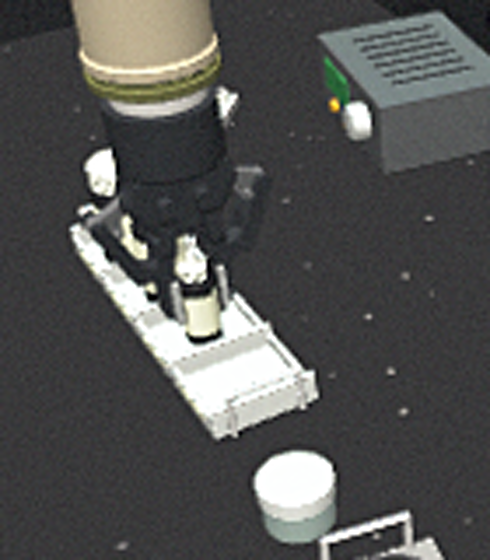

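The small bottle is upright over the third bay (crop ~200,310).

>>> send_rows(
  dp=[
    [0, 0, -1],
    [0, 0, -3],
    [0, 0, -4],
    [0, 0, -5],
    [0, 0, -5],
  ],
  rot=[
    [0, 0, 0],
    [0, 0, 0],
    [0, 0, 0],
    [0, 0, 0],
    [0, 0, 0],
  ],
)

```text
time: 22.08
tool_pos: [518.9, 202.3, 43.7]
tcp_rot: [-180.0, -0.0, 0.0]
ft_force: [-5.5, -2.2, 12.5]
finger_gap: 26.9
```

>>> send_rows(
  dp=[
    [0, 0, 1],
    [0, 0, 1],
    [0, 0, 1],
    [0, 0, 1],
    [0, 0, 1],
  ],
  rot=[
    [0, 0, 0],
    [0, 0, 0],
    [0, 0, 0],
    [0, 0, 0],
    [0, 0, 0],
  ],
  jaw=85,
)

```text
time: 22.7
tool_pos: [518.6, 202.2, 43.2]
tcp_rot: [180.0, 0.0, -0.0]
ft_force: [0.1, -0.4, 0.9]
finger_gap: 85.2
```

>>> send_rows(
  dp=[
    [0, 0, 15],
    [0, 0, 40],
    [0, 0, 75],
    [0, 0, 115],
    [0, 0, 145],
  ],
  rot=[
    [0, 0, 0],
    [0, 0, 0],
    [0, 0, 0],
    [0, 0, 0],
    [0, 0, 0],
  ],
)

```text
time: 23.32
tool_pos: [519.4, 202.4, 191.7]
tcp_rot: [-180.0, -0.2, 0.0]
ft_force: [-0.5, 0.3, 0.3]
finger_gap: 85.0
```

>>> send_rows(
  dp=[
    [-5, -55, 0],
    [-11, -110, 0],
    [-16, -165, 0],
    [-22, -220, 0],
    [-27, -275, 0],
  ],
  rot=[
    [0, 0, -0.02],
    [0, 0, -0.04],
    [0, 0, -0.06],
    [0, 0, -0.08],
    [0, 0, -0.1],
  ],
)

```text
time: 23.95
tool_pos: [491.5, -74.5, 189.8]
tcp_rot: [180.0, -0.1, -5.8]
ft_force: [-0.0, 0.3, 0.3]
finger_gap: 85.0
```

>>> send_rows(
  dp=[
    [-6, -55, 0],
    [-12, -110, 0],
    [-18, -165, 0],
    [-24, -210, 0],
    [-24, -234, 0],
  ],
  rot=[
    [0, 0, -0.02],
    [0, 0, -0.04],
    [0, 0, -0.06],
    [0, 0, -0.077],
    [0, 0, -0.077],
  ],
)

```text
time: 24.58
tool_pos: [467.2, -309.1, 189.5]
tcp_rot: [180.0, -0.1, -10.3]
ft_force: [-0.3, -0.2, -0.1]
finger_gap: 84.6
```

```bash
python3 look.py side+top 100,60,340,384,90,180,390,300 q0
```

```text
[ 467.2 -309.1  189.5]
```

View pics/q0_side.png

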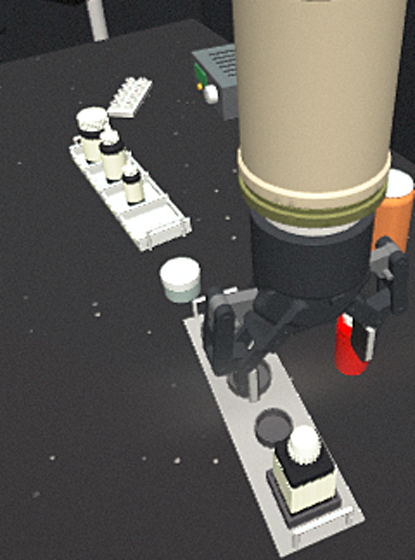

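View pics/q0_top.png

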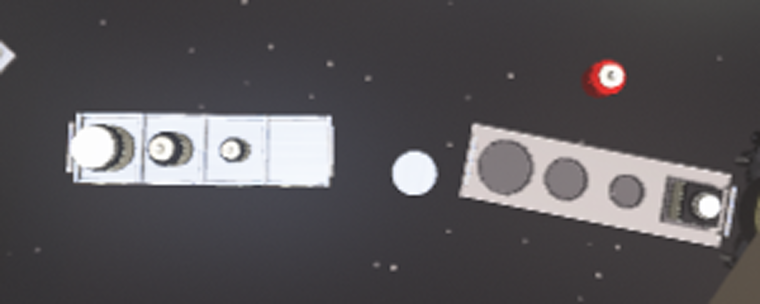

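Three bottles stand in bays 1–3 (top crop 98/170/233, ~148). The square one is last.

>>> send_rows(
  dp=[
    [0, 0, -35],
    [0, 0, -75],
    [0, 0, -106],
    [0, 0, -130],
    [0, 0, -139],
  ],
  rot=[
    [0, 0, 0],
    [0, 0, 0],
    [0, 0, 0],
    [0, 0, 0],
    [0, 0, 0],
  ],
)

```text
time: 25.3
tool_pos: [467.3, -304.7, 47.9]
tcp_rot: [-179.9, 0.1, -10.1]
ft_force: [-0.4, -0.8, -0.0]
finger_gap: 84.6
```

>>> send_rows(
  dp=[
    [0, 0, 0],
    [0, 0, 0],
    [0, 0, 0],
    [0, 0, 0],
    [0, 0, 0],
  ],
  rot=[
    [0, 0, 0],
    [0, 0, 0],
    [0, 0, 0],
    [0, 0, 0],
    [0, 0, 0],
  ],
  jaw=30,
  force=40,
)

```text
time: 25.92
tool_pos: [468.7, -307.4, 50.9]
tcp_rot: [179.9, -0.1, -10.1]
ft_force: [0.8, 1.4, 7.0]
finger_gap: 41.7
```

>>> send_rows(
  dp=[
    [0, 0, 0],
    [0, 0, 0],
    [0, 0, 3],
    [0, 0, 8],
    [0, 0, 15],
  ],
  rot=[
    [0, 0, 0],
    [0, 0, 0],
    [0, 0, 0],
    [0, 0, 0],
    [0, 0, 0],
  ],
)

```text
time: 26.55
tool_pos: [467.4, -306.6, 64.4]
tcp_rot: [-180.0, 0.0, -10.1]
ft_force: [0.2, 0.6, -0.2]
finger_gap: 41.5
```

>>> send_rows(
  dp=[
    [0, 0, 25],
    [0, 0, 50],
    [0, 15, 63],
    [4, 45, 63],
    [9, 80, 63],
  ],
  rot=[
    [0, 0, 0],
    [0, 0, 0],
    [0, 0, 0.02],
    [0, 0, 0.04],
    [0, 0, 0.06],
  ],
)

```text
time: 27.18
tool_pos: [476.4, -225.3, 127.3]
tcp_rot: [-180.0, 0.0, -6.7]
ft_force: [0.7, 0.2, -0.8]
finger_gap: 41.6
```

>>> send_rows(
  dp=[
    [5, 40, 0],
    [10, 80, 0],
    [15, 120, 0],
    [20, 160, 0],
    [25, 200, 0],
  ],
  rot=[
    [0, 0, 0.03],
    [0, 0, 0.06],
    [0, 0, 0.08],
    [0, 0, 0.1],
    [0, 0, 0.117],
  ],
)

```text
time: 27.8
tool_pos: [500.9, -24.6, 127.0]
tcp_rot: [-180.0, 0.0, 0.1]
ft_force: [0.4, -0.4, -0.4]
finger_gap: 41.4
```

>>> send_rows(
  dp=[
    [5, 40, 0],
    [10, 80, 0],
    [15, 120, 0],
    [17, 150, 0],
    [17, 160, 0],
  ],
  rot=[
    [0, 0, 0],
    [0, 0, 0],
    [0, 0, 0],
    [0, 0, 0],
    [0, 0, 0],
  ],
)

```text
time: 28.42
tool_pos: [517.7, 135.3, 126.9]
tcp_rot: [-180.0, 0.1, 0.2]
ft_force: [-0.7, 0.9, -1.3]
finger_gap: 42.0
```

>>> send_rows(
  dp=[
    [0, 0, -25],
    [0, 0, -50],
    [0, 0, -65],
    [0, 0, -71],
    [0, 0, -74],
  ],
  rot=[
    [0, 0, 0],
    [0, 0, 0],
    [0, 0, 0],
    [0, 0, 0],
    [0, 0, 0],
  ],
)

```text
time: 29.05
tool_pos: [518.9, 133.1, 53.6]
tcp_rot: [-180.0, -0.0, -0.0]
ft_force: [0.1, -0.6, -1.5]
finger_gap: 41.7
```

```bash
python3 look.py side+top 120,80,260,240,90,180,390,300 q1
```

```text
[518.9 133.1  53.6]
```

View pics/q1_side.png

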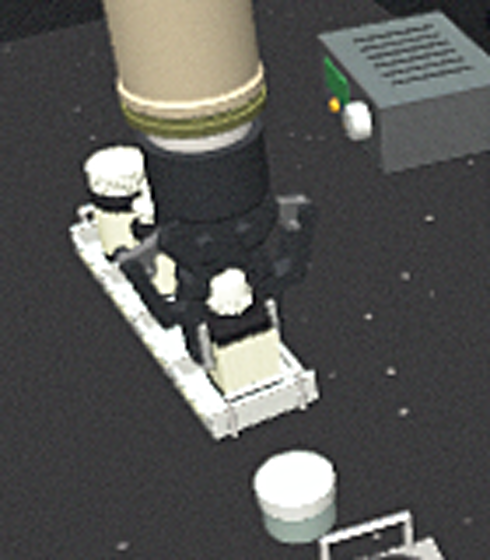

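The square bottle is upright over the fourth bay (crop ~245,355).

>>> send_rows(
  dp=[
    [0, 0, -1],
    [0, 0, -3],
    [0, 0, -4],
    [0, 0, -5],
    [0, 0, -5],
  ],
  rot=[
    [0, 0, 0],
    [0, 0, 0],
    [0, 0, 0],
    [0, 0, 0],
    [0, 0, 0],
  ],
)

```text
time: 29.78
tool_pos: [519.0, 133.3, 49.9]
tcp_rot: [180.0, -0.0, 0.0]
ft_force: [-7.8, -1.7, 15.6]
finger_gap: 41.7
```

>>> send_rows(
  dp=[
    [0, 0, 1],
    [0, 0, 1],
    [0, 0, 1],
    [0, 0, 1],
    [0, 0, 1],
  ],
  rot=[
    [0, 0, 0],
    [0, 0, 0],
    [0, 0, 0],
    [0, 0, 0],
    [0, 0, 0],
  ],
  jaw=85,
)

```text
time: 30.4
tool_pos: [518.6, 133.2, 49.2]
tcp_rot: [180.0, 0.0, -0.0]
ft_force: [-0.4, -0.3, 0.1]
finger_gap: 84.9
```

>>> send_rows(
  dp=[
    [0, 0, 15],
    [0, 0, 40],
    [0, 0, 75],
    [0, 0, 115],
    [0, 0, 155],
  ],
  rot=[
    [0, 0, 0],
    [0, 0, 0],
    [0, 0, 0],
    [0, 0, 0],
    [0, 0, 0],
  ],
)

```text
time: 31.02
tool_pos: [518.7, 133.2, 206.8]
tcp_rot: [-180.0, -0.1, -0.0]
ft_force: [0.4, 0.3, 0.4]
finger_gap: 84.8
```

>>> send_rows(
  dp=[
    [-10, -60, 0],
    [-20, -120, 0],
    [-30, -180, 0],
    [-40, -240, 0],
    [-40, -290, 0],
  ],
  rot=[
    [0, 0, 0],
    [0, 0, 0],
    [0, 0, 0],
    [0, 0, 0],
    [0, 0, 0],
  ],
)

```text
time: 31.65
tool_pos: [478.1, -159.0, 205.9]
tcp_rot: [179.9, -0.1, -0.0]
ft_force: [1.3, -0.0, 1.0]
finger_gap: 85.0
```

>>> send_rows(
  dp=[
    [0, 0, 0],
    [0, 0, 0],
    [0, 0, 0],
  ],
  rot=[
    [0, 0, 0],
    [0, 0, 0],
    [0, 0, 0],
  ],
)

```text
time: 32.02
tool_pos: [478.9, -155.6, 204.6]
tcp_rot: [-180.0, -0.0, 0.1]
ft_force: [0.6, -0.2, -0.5]
finger_gap: 84.9
```

```bash
python3 look.py side+top 100,60,340,240,90,130,390,300 f
python3 - <<'E'
from h import *
from bench import vision
s=vision.snapshot("top");P=cloud(s);X,Y,Z=P[...,0],P[...,1],P[...,2]
m=(s["depth"]>0)&(Z>60)&(X>470)&(X<570)&(Y>90)&(Y<390)
n,l,st,c=cv2.connectedComponentsWithStats(m.astype(np.uint8))
for i in range(1,n):
    q=P[l==i]; print(len(q)); 
    if len(q)>10: q=q[q[:,2]>q[:,2].max()-12]; print(((q.max(0)+q.min(0))/2).round(1),q[:,2].max().round(1))
E
```

```text
[ 478.9 -155.6  204.6]
314
[518.9 343.7  94.4] 100.1
167
[518.5 270.7 104.6] 110.2
244
[517.9 133.5  97.8] 103.8
60
[518.5 202.5  76.6] 82.6
```

View pics/f_side.png

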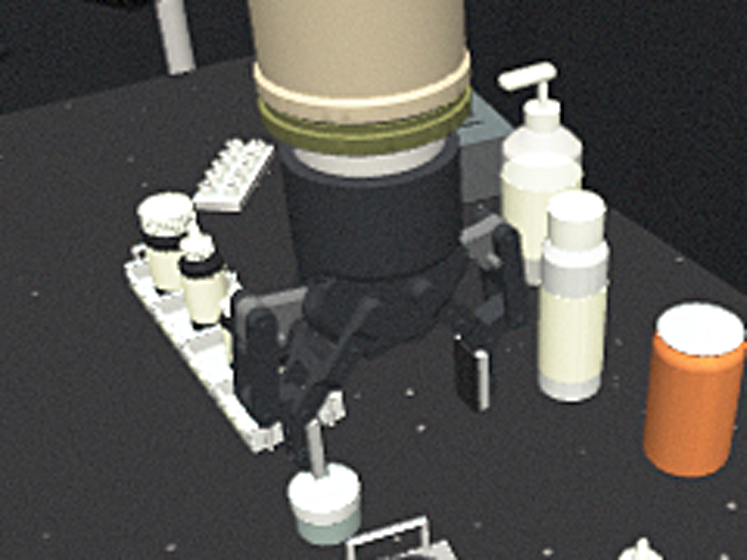

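View pics/f_top.png

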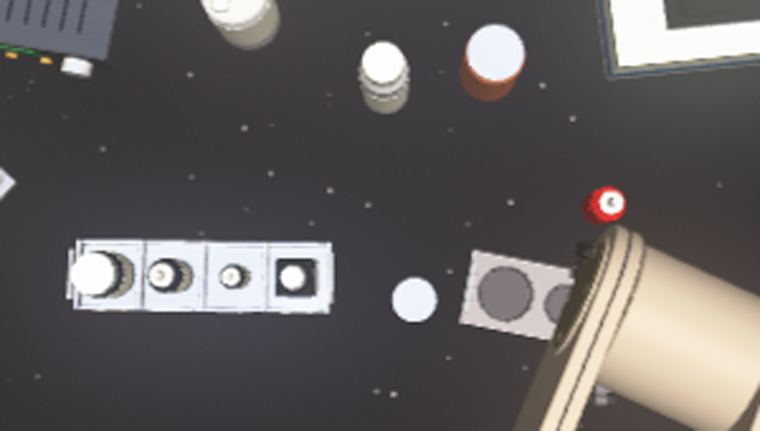

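All four stand upright near the bay centres (top crop x 98/170/233/293, y ~275). The bystanders look unmoved and the gripper is clear of everything.

```bash
python3 -c "
from bench import job
print(job.hand_in())"
```

```text
the job is handed in; nothing more can be done
None
```

I moved all four ink bottles from the tray to the rack in their original order. From left to right that is wide, tall, small and square. Each was set down until the wrist felt the bay floor, then released. I handed the job in at about 32 s of the 128 s allowed.

- **Position:** in the last depth picture every bottle is within about 3 mm of its estimated bay centre, at x ≈ 518–519 and y ≈ 344, 271, 203 and 134 mm.
- **Upright:** the final top view shows all four standing upright. The gripper hid the small and square bottles in the final side view. Earlier side views showed the small bottle standing, and the square one upright as it was being set down.
- **Standing height:** the depth maxima over the wide and square bottles were 4–6 mm above their nominal tops. The same excess was there while they stood on the tray, so I took it as camera noise.
- **Bystanders:** the spray can, drink can and balm jar look unmoved in the final pictures; I did not measure their positions again. The gripper was about 200 mm up and clear of everything at hand-in.

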